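Start the analyser run

ROBOT

A 6-joint arm with a two-finger parallel gripper is mounted at the origin on the work surface. World frame = base frame: x ahead of the robot, y to its left, z up, the work surface at z = 0. Lengths are in m, angles in rad, forces in N, time in s.
With the tool pointing down it reaches from about 0.325 to 0.85 m from the base axis. Payload 4.4 kg.
Tool frame: the origin (TCP) lies midway between the tips of the shut fingers; the grasp point (between the pads) lies 19 mm behind it; z points along the fingers, y is the direction in which the jaws open and shut (so a half turn about z gives the same grasp; the last joint's range is limited). The gripper opens to 94 mm and grips with 3 to 60 N. Pads are 16 mm wide; open, the fingers measure 119 mm over their backs; the gripper's body (75 mm by 177 mm) begins 78 mm behind the grasp point.
Start: joints at [1.079, 0.207, 1.542, -0, 1.393, -0.15], TCP at [0.193, 0.542, 0.205] pointing down, gripper open.
Joint ranges: [-2.73, 2.73], [-0.86, 2.22], [0.23, 2.46], [-1.11, 4.25], [0.08, 2.63], [-2.82, 2.82]. Speed limits (rad/s): [2.79, 2.79, 3.14, 3.14, 3.14, 3.14].

INTERFACE

Orientations are given as a rotation vector (axis times angle).
In Python, from station import robot gives the robot as it stands.
- The arm moves only by the tool carry_out, never from a script. Its argument "motion" is a list of rows, each an object with "dp": the shift along the world's x, y, z in units of 40 mm (1.0 is 40 mm), a list of three; "yaw": the turn about the world's z in units of 8 degrees (1.0 is 8 degrees). A call has 1 to 12 rows; each row is the pose to reach, as a shift and turn from the pose commanded when the call began; what a row does not reach only later rows make up. A row lasts 1/10 s, in which the tool goes at most 50 mm and 8.59 degrees, less where a joint would pass 70% of its speed; a pose out of reach is approached as far as the arm can. A call with a gripper value outside its range is refused whole. "gripper" is the closure, from 0 (fully open) to 1 (shut), set as the call begins (left out, the last holds). The fingers move at their own pace and stop on an object; "newtons" is the grip in N (left out, the last holds). Time passes only in rows, so rows that repeat a pose let the fingers close. It gives the time, the measured TCP pose, the force and the opening at its end, in the units of the state.
- robot.observe(): the state, without advancing time (a new reading comes with each control period).
- robot.grab_frame(name): name is "scene" or "top" or "wrist"; returns (picture, depth): 400x640x3 uint8, blue, green, red; 400x640 float32, m along the optical axis (not along the pixel's ray), 0 where there is no reading.
- robot.calibration(name): a dict with "intrinsics" (3x3 intrinsics, pixels), "k1" (the pictures are not rectified: a ray, as slopes to the right and down, at radius r is drawn at 1 + k1 r^2 times it, then the intrinsics apply), "extrinsics" (4x4, takes a point from camera to world coordinates); the wrist camera has in their place "hand_eye" (4x4, takes a point from camera to tool coordinates, whose origin is the TCP and whose axes are the flange's). Camera axes: x right, y up, looking along -z (the intrinsics and any distortion apply to the point x, -y, -z); pixel columns grow to the right and rows downward; lengths in m; the calibration is good to about 2 mm. A picture is of the moment at which its call begins: read the wrist's pose just before it. calibration takes no time and is no camera call.
- robot.sign_off(): hands the job in, once; it reports no verdict.
The state is a dict: "time": time; "q": joint angles; "qd": joint speeds; "joint_torque": joint torques, N m; "tcp_pos": TCP position; "tcp_rot": TCP orientation; "wrist_force": force on the tool from outside, world axes, zero at the start; "torque": the same for the moment, N m; "opening": opening from 0.0 (shut) to 1.0 (fully open).
Only numpy, scipy, OpenCV 4.12 (cv2) and the standard library are available. Lean on these libraries where they do the work, as an engineer would, in place of code of your own. Each camera call takes 0.05 s, during which the arm holds its last target. There are 200 camera calls.

TASK

Start the test on the white analyser: with the fingertips push its cassette tray all the way in, then gently press the oblong start key on its top until it goes down, let it come up again and withdraw. Do not press the round or the square key, leave the cassette lying in the tray, and do not disturb the bottle, the meter and the tube rack standing around.

Things in the scene. Friction and masses are not known exactly. Their poses are not given: they have to be found in the camera images.
- analyser: White analyser fixed to the counter, 220 mm deep (x), 260 wide (y), main top 90 mm high. Origin: centre of its underside. Its x points from front to back; the front, where the tray sticks out, faces roughly the robot. Rear hump on the top (x 24 to 100 mm) is 119 mm high. Three grey keys in a row across the top at x = -50, y = -65, 0, +65 mm; which key is where changes.
- tray (a joint): Travel of the cassette tray, m: 0 = pulled out (start), 0.075 = fully home at its hard stop. Slides along the analyser's +x, resists with about 2 N, stays where it is left.
- tray_front (a point): On the tray's outer front face (looks along the analyser's -x), mid width and height, 45 mm above the counter. The front plate is 120 mm wide, 12 mm thick, from 22 to 68 mm above the counter. Fully out it is 95 mm ahead of the analyser's front wall; fully home, 20 mm ahead. Axes as the analyser's.
- tray_seat (a point): Centre of the tray's recess floor, where the cassette lies, 55 mm behind the tray's front face and 30 mm above the counter. Axes as the analyser's.
- cassette: Loose white test cassette, 60 x 24 x 8 mm, lying in the shallow recess on the tray just behind the front plate. Origin: centre of its underside.
- start_key_base: Fixed dark bezel, 54 x 28 mm, 4 mm high, round the oblong start key. Origin: centre of its underside, on the analyser's top, 90 mm above the counter. Axes as the analyser's.
- start_key_top (a point): Centre of the top face of the oblong key (the start key; 46 mm long along the analyser's x, 18 mm wide, the only long one), 102 mm above the counter with the key up; it moves down with the key.
- start_key (a joint): How far the oblong key is pressed, m: 0 = up, 0.005 = fully down. Spring key: starts to move at about 1.2 N, fully down at about 4 N, springs back when let go.
- round_key_top (a point): Centre of the top face of the round key (20 mm across; not to be pressed), 102 mm above the counter with the key up; it moves down with the key.
- round_key (a joint): How far the round key is pressed, m: 0 = up, 0.005 = fully down. Spring key: starts to move at about 1.2 N, fully down at about 4 N, springs back when let go.
- square_key_top (a point): Centre of the top face of the square key (18 x 18 mm; not to be pressed), 102 mm above the counter with the key up; it moves down with the key.
- square_key (a joint): How far the square key is pressed, m: 0 = up, 0.005 = fully down. Spring key: starts to move at about 1.2 N, fully down at about 4 N, springs back when let go.
- bottle: Loose capped bottle, 44 mm across, 85 mm high, standing beside the tray. Origin: centre of its underside.
- meter: Loose white hand-held meter lying flat, 105 x 52 x 18 mm, at the other side of the tray. Origin: centre of its underside.
- tube_rack: Loose grey tube rack with five capped tubes, 110 x 75 mm, 88 mm high over the caps, beside the analyser. Origin: centre of its underside.
Not all that is in view belongs to the job. There is more than one size of the bottle; the job needs the middle-sized.

How it is judged:
By the outcome, as a careful person would: the job done as asked, in the order asked, and still so for the second after the job is handed in, with the robot touching nothing.
It also fails if it takes over 45 s, if anything falls off the work surface, if the arm or the gripper's body presses on something with over 40 N, if the wrist force passes 120 N, or if a joint passes its speed limit or range.

## Working session

There is one attempt and no reset: what is moved stays moved. The work goes in short steps, Python scripts to look and compute and a tool call to move; the robot and the scene stay as the last step left them, time stands still between calls to the robot, and variables do not carry over. Pictures are saved under pics/ and viewed, about 8 in all and at most 12, crops included, and the job is handed in when it is done.

Besides the shell and the picture viewer there is one more tool, called after "Emit:" in YAML: its name, and indented under it one key for each argument. carry_out: Moves the arm, as the interface text tells. Its arguments: {"type":"object","properties":{"motion":{"type":"array","items":{"type":"object","properties":{"dp":{"type":"array","items":{"type":"number"}},"yaw":{"type":"number"}}}},"gripper":{"type":"number"},"newtons":{"type":"number"}},"required":["motion"]}

```bash
ls; mkdir -p pics; cat > h.py <<'E'
import numpy as np, cv2
from scipy.spatial.transform import Rotation as R
from station import robot
def cam(name):
    c=robot.calibration(name); 
    if 'extrinsics' in c: T=np.array(c['extrinsics'])
    else:
        s=robot.observe(); W=np.eye(4); W[:3,:3]=R.from_rotvec(s['tcp_rot']).as_matrix(); W[:3,3]=s['tcp_pos']; T=W@np.array(c['hand_eye'])
    return np.array(c['intrinsics']),c['k1'],T
def rays(c,uv):
    K,k1,T=c; uv=np.asarray(uv,float).reshape(-1,1,2)
    # drawn = r*(1+k1 r^2): OpenCV model
    n=cv2.undistortPoints(uv,K,np.array([k1,0,0,0.]))[:,0]
    d=np.c_[n[:,0],-n[:,1],-np.ones(len(n))]
    return T[:3,3],d@T[:3,:3].T
def onplane(c,uv,z):
    o,d=rays(c,uv); return o+d*((z-o[2])/d[:,2])[:,None]
def cloud(c,depth):
    h,w=depth.shape; v,u=np.mgrid[:h,:w]; o,d=rays(c,np.c_[u.ravel(),v.ravel()])
    P=o+d*depth.reshape(-1,1); P[depth.ravel()<=0]=np.nan
    return P.reshape(h,w,3)
E
python3 - <<'E'
from h import *
for n in ['scene','top','wrist']:
    c=cam(n); p,d=robot.grab_frame(n); cv2.imwrite(f'pics/{n}0.png',p); np.save(f'pics/{n}0.npy',d); print(n,c[0].round(1).tolist(),c[1],c[2].round(3).tolist())
print(robot.observe())
E
```

```text
pics
scene [[377.1, 0.0, 325.9], [0.0, 377.1, 197.4], [0.0, 0.0, 1.0]] -0.03357450626823214 [[0.557, -0.709, 0.433, 0.947], [0.83, 0.47, -0.299, -0.206], [0.008, 0.526, 0.851, 0.842], [0.0, 0.0, 0.0, 1.0]]
top [[499.8, 0.0, 316.5], [0.0, 499.8, 198.9], [0.0, 0.0, 1.0]] -0.061919919816533324 [[0.006, 0.987, -0.159, 0.398], [-1.0, 0.005, -0.008, 0.043], [-0.007, 0.159, 0.987, 1.104], [0.0, 0.0, 0.0, 1.0]]
wrist [[315.3, 0.0, 319.4], [0.0, 315.3, 189.3], [0.0, 0.0, 1.0]] -0.015301477034948096 [[0.334, -0.915, -0.225, 0.127], [0.942, 0.324, 0.082, 0.565], [-0.003, -0.239, 0.971, 0.384], [0.0, 0.0, 0.0, 1.0]]
{'time': 0.15, 'q': array([ 1.07849528e+00,  2.07229065e-01,  1.54257281e+00, -6.03841829e-07,
        1.39349794e+00, -1.50499462e-01]), 'qd': array([ 1.08965348e-03, -2.92485277e-03, -3.99381636e-03,  1.16053320e-03,
       -5.94839898e-04,  2.61958215e-05]), 'joint_torque': array([-3.08279004e-04, -3.71313787e+01, -2.81811816e+01,  6.99235336e-02,
        3.27073142e-02, -1.11517593e-04]), 'tcp_pos': array([0.19245484, 0.54119855, 0.20457995]), 'tcp_rot': array([-5.34198977e-01, -3.09529398e+00,  2.54413956e-03]), 'wrist_force': array([ 0.28877385,  0.41477917, -1.18164444]), 'torque': array([ 0.02385042,  0.01802334, -0.00059673]), 'opening': 0.9952532117177524}
```

View pics/top0.png

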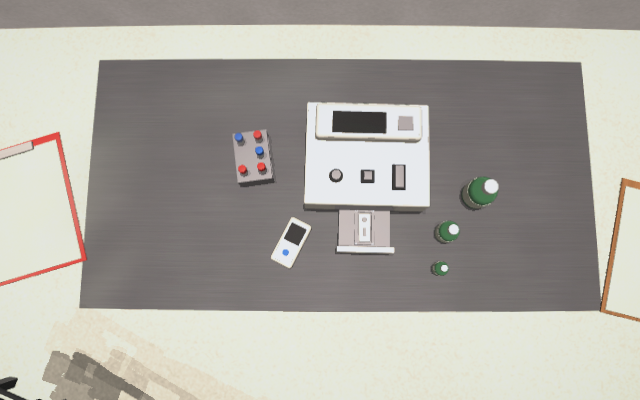

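View pics/scene0.png

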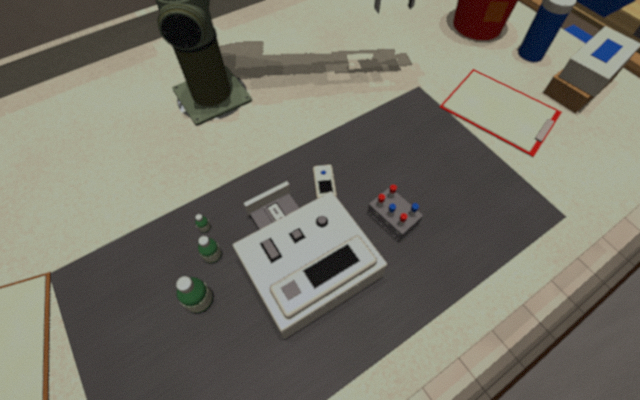

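The top view shows the tray plate at about (337–394, 250), with the round key at (336,175), the square at (367,175) and the oblong at (399,176). The scene view agrees: oblong (271,250), square (297,235), round (322,221), and the plate from (246,205) to (290,184). Next I'll measure these.

```bash
cat > m.py <<'E'
from h import *
def dark_blobs(p,box,thr=110,lo=60,hi=900):
    x0,y0,x1,y1=box; g=cv2.cvtColor(p,cv2.COLOR_BGR2GRAY)[y0:y1,x0:x1]
    m=(g<thr).astype(np.uint8); n,l,s,c=cv2.connectedComponentsWithStats(m)
    return [(s[i,4],c[i]+[x0,y0],cv2.minAreaRect(np.argwhere(l==i)[:,::-1].astype(np.float32)+np.float32([x0,y0]))) for i in range(1,n) if lo<s[i,4]<hi]
E
python3 - <<'E'
from m import *
t=cv2.imread('pics/top0.png'); s=cv2.imread('pics/scene0.png')
ct,cs=cam('top'),cam('scene')
B=dark_blobs(t,(318,150,420,200),130); S=dark_blobs(s,(250,205,335,270),110,40)
Pt=[];Ps=[]
for a,c,r in B: print('top',a,c.round(1),np.round(r[1],1),onplane(ct,c,.098)[0].round(4))
for a,c,r in S: print('scn',a,c.round(1),np.round(r[1],1),onplane(cs,c,.098)[0].round(4))
# plate: bright pixels
g=cv2.cvtColor(t,cv2.COLOR_BGR2GRAY)
m=np.zeros_like(g); m[240:258,330:402]=(g[240:258,330:402]>170)
pts=np.argwhere(m)[:,::-1].astype(np.float32); r=cv2.minAreaRect(pts); print('plate px',r)
bp=cv2.boxPoints(r); print(onplane(ct,bp,.068).round(4))
# depth clouds
for n,c in (('top',ct),('scene',cs)):
    P=cloud(c,np.load(f'pics/{n}0.npy')).reshape(-1,3)
    P=P[(P[:,0]>.3)&(P[:,0]<.75)&(P[:,1]>-.2)&(P[:,1]<.12)]
    q=P[(P[:,2]>.084)&(P[:,2]<.095)]; print(n,'top z',np.median(q[:,2]).round(4))
    rr=cv2.minAreaRect(P[P[:,2]>.084][:,:2].astype(np.float32)); print(' body rect',rr)
    q=P[(P[:,2]>.05)&(P[:,2]<.08)&(P[:,0]<.44)]; rr=cv2.minAreaRect(q[:,:2].astype(np.float32)); print(' plate',rr,np.percentile(q[:,2],[50,95]),cv2.boxPoints(rr).round(3).tolist())
big=cv2.resize(np.vstack([t[95:265,295:500]]),None,fx=3.5,fy=3.5,interpolation=cv2.INTER_CUBIC); cv2.imwrite('pics/topcrop.png',big)
E
```

```text
top 150 [396.3 178.7] [24. 12.] [ 0.6034 -0.1121  0.098 ]
top 76 [335.1 176.6] [12. 13.] [0.6072 0.0135 0.098 ]
top 105 [366.7 176.9] [12. 12.] [ 0.6068 -0.0513  0.098 ]
scn 496 [259.2 216.9] [28. 24.] [ 0.5286 -0.0983  0.098 ]
scn 133 [288.5 207.8] [ 9. 25.] [ 0.5447 -0.0314  0.098 ]
scn 101 [321.5 221.5] [ 9. 11.] [0.6158 0.0118 0.098 ]
scn 136 [296.6 235.4] [11.5 12.2] [ 0.6143 -0.0525  0.098 ]
scn 278 [270.6 250. ] [22.6 12.9] [ 0.6132 -0.1168  0.098 ]
scn 286 [324.2 263.3] [17. 29.] [ 0.7017 -0.0383  0.098 ]
plate px ((365.5, 246.0), (12.0, 57.0), 90.0)
[[ 0.4793  0.0088  0.068 ]
 [ 0.4798 -0.1095  0.068 ]
 [ 0.455  -0.1091  0.068 ]
 [ 0.4544  0.0088  0.068 ]]
top top z 0.0912
 body rect ((0.6508666276931763, -0.05366674065589905), (0.260443776845932, 0.20275823771953583), 88.82383728027344)Traceback (most recent call last):
  File "<stdin>", line 19, in <module>
    return _quantile_unchecked(
        a, q, axis, out, overwrite_input, method, keepdims, weights)
    return _ureduce(a,
                    func=_quantile_ureduce_func,
    ...<5 lines>...
                    overwrite_input=overwrite_input,
                    method=method)
    r = func(a, **kwargs)
    result = _quantile(arr,
                       quantiles=q,
    ...<2 lines>...
                       out=out,
                       weights=wgt)
    slices_having_nans = np.isnan(arr[-1, ...])
                                  ~~~^^^^^^^^^
IndexError: index -1 is out of bounds for axis 0 with size 0
```

Emit:
carry_out:
  motion:
    - {"dp": [5.19,-14.75,0.5],"yaw": -8.95}
    - {"dp": [5.19,-14.75,0.5],"yaw": -8.95}
    - {"dp": [5.19,-14.75,0.5],"yaw": -8.95}
    - {"dp": [5.19,-14.75,0.5],"yaw": -8.95}
    - {"dp": [5.19,-14.75,0.5],"yaw": -8.95}
    - {"dp": [5.19,-14.75,0.5],"yaw": -8.95}
    - {"dp": [5.19,-14.75,0.5],"yaw": -8.95}
    - {"dp": [5.19,-14.75,0.5],"yaw": -8.95}
    - {"dp": [5.19,-14.75,0.5],"yaw": -8.95}
    - {"dp": [5.19,-14.75,0.5],"yaw": -8.95}
    - {"dp": [5.19,-14.75,0.5],"yaw": -8.95}
    - {"dp": [5.19,-14.75,0.5],"yaw": -8.95}
  gripper: 1
  newtons: 10

```text
time: 1.35
tcp_pos: [0.3919, -0.026, 0.2248]
tcp_rot: [2.245, 2.197, 0.001]
wrist_force: [0.6, 0.8, 1.0]
opening: 0.024
```

Emit:
carry_out:
  motion:
    - {"dp": [0.2,-0.55,0]}
    - {"dp": [0.2,-0.55,0]}
    - {"dp": [0.2,-0.55,0]}
    - {"dp": [0.2,-0.55,0]}

```text
validation failed for argument at $.mo...
```

```bash
python3 - <<'E'
from m import *
s=robot.observe(); print(s['tcp_pos'].round(4),s['tcp_rot'].round(3),s['opening'].round(3),s['wrist_force'].round(2))
c=cam('wrist'); p,d=robot.grab_frame('wrist'); cv2.imwrite('pics/wrist1.png',p); np.save('pics/wrist1.npy',d); np.save('pics/wrist1T.npy',c[2])
E
```

```text
Traceback (most recent call last):
AttributeError: 'float' object has no attribute 'round'
```

Emit:
carry_out:
  motion:
    - {"dp": [0.2,-0.55,0],"yaw": 0}
    - {"dp": [0.2,-0.55,0],"yaw": 0}
    - {"dp": [0.2,-0.55,0],"yaw": 0}
    - {"dp": [0.2,-0.55,0],"yaw": 0}

```text
time: 1.75
tcp_pos: [0.3992, -0.0448, 0.2243]
tcp_rot: [-2.242, -2.199, 0.0]
wrist_force: [1.4, -0.3, 0.3]
opening: 0.002
```

```bash
python3 - <<'E'
from m import *
s=robot.observe(); print(s['tcp_pos'].round(4),s['wrist_force'].round(2))
c=cam('wrist'); p,d=robot.grab_frame('wrist'); cv2.imwrite('pics/wrist1.png',p); np.save('pics/wrist1.npy',d); np.save('pics/wrist1T.npy',c[2])
E
```

```text
[ 0.3992 -0.0448  0.2243] [ 1.38 -0.29  0.28]
```

View pics/wrist1.png

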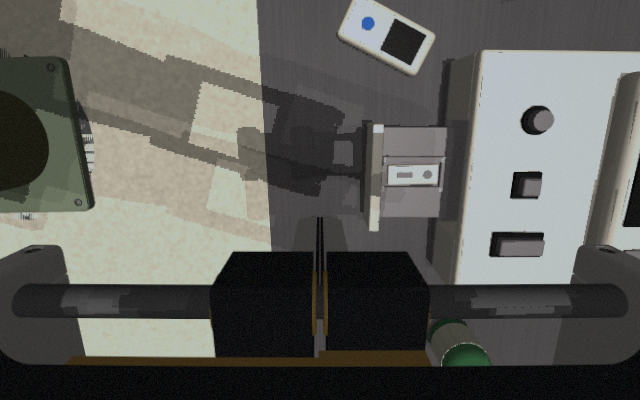

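The wrist view shows the plate's top edge at x≈370–383, rows 124–231. The grey key tops are round (543,121), square (532,187) and oblong (521,244), and the shut fingertips are at about (320,218).

```bash
python3 - <<'E'
from m import *
w=cv2.imread('pics/wrist1.png'); s=cv2.imread('pics/scene0.png'); t=cv2.imread('pics/top0.png')
K,k,_=cam('wrist'); cw=(K,k,np.load('pics/wrist1T.npy')); cs=cam('scene'); ct=cam('top')
def key(img,box,lo,hi,name):
    x0,y0,x1,y1=box; g=cv2.cvtColor(img,cv2.COLOR_BGR2GRAY)[y0:y1,x0:x1]
    n,l,st,c=cv2.connectedComponentsWithStats(((g>lo)&(g<hi)).astype(np.uint8),connectivity=4)
    i=1+np.argmax(st[1:,4]); r=cv2.minAreaRect(np.argwhere(l==i)[:,::-1].astype(np.float32)+np.float32([x0,y0])); print(name,st[i],np.round(r[0],1),np.round(r[1],1)); return np.array(r[0])
g=cv2.cvtColor(s,cv2.COLOR_BGR2GRAY); print(g[238:263:2,259:285:2])
g=cv2.cvtColor(t,cv2.COLOR_BGR2GRAY); print(g[162:194:2,388:410])
for nm,box in (('round',(520,100,558,140)),('sq',(508,168,547,202)),('obl',(487,229,547,261))):
    c=key(w,box,80,170,nm); print(onplane(cw,c,.102)[0].round(4))
print('plate wr', onplane(cw,[[372,124],[383,124],[370,231],[380,231]],.068).round(4))
P=cloud(cw,np.load('pics/wrist1.npy'))
print('depth z: key',P[242:248,515:527,2].mean().round(4),'top',P[215:222,520:540,2].mean().round(4),'plate',np.median(P[140:220,375:379,2]).round(4),'xy key',P[244,521].round(4))
f=P[100:250,430:475].reshape(-1,3)
E
```

```text
[[174 173 172 168 155 112 125 167 174 172 172 172 174]
 [173 167 155 127 107  86  59 143 174 170 172 171 173]
 [160 113 105 104 101 105  74  94 166 172 174 174 172]
 [147  57  69 104 107 106 100  62 130 173 174 173 174]
 [170 100  42  93 107 107 108  85  72 156 175 172 173]
 [172 149  64  66 103 108 109 104  71 101 167 172 173]
 [173 173 128  43  87 108 106 110  95  58 140 172 173]
 [173 174 161  81  50 104 106 107 104  85  95 161 173]
 [173 171 172 141  50  73 108 109 112  95  55 124 173]
 [172 175 174 167  98  42 100 105  88  51  23  85 166]
 [170 174 174 174 143  55  54  58  28  43  91 148 173]
 [173 174 171 172 174 120  29  28  84 140 168 176 174]
 [170 173 170 173 175 160  89 120 162 173 174 172 172]]
[[233 233 233 234 233 233 233 234 233 233 234 233 233 233 233 234 233 233
  233 233 233 233]
 [233 233 233 229 175 139 146 178 178 178 178 179 179 179 181 181 183 205
  233 233 234 234]
 [233 234 234 226  77  59  61  99 175 176 173 174 180 178 173 142  55 138
  233 233 233 233]
 [234 234 234 226  77  59  61 101 179 180 179 178 177 175 174 156  53 138
  234 233 233 233]
 [234 233 23
[... 824 characters left out ...]

 [233 233 234 226  53  62  62  54  55  57  56  57  57  56  56  57  60 135
  233 234 233 233]
 [234 233 234 231 208 205 206 205 205 205 205 205 205 205 204 204 204 214
  233 234 234 234]
 [234 234 234 233 233 233 233 234 234 233 233 233 234 234 234 234 233 233
  233 233 233 233]]
round [ 14   9  21  22 339] [543.6 120.4] [19.9 20.9]
[0.6113 0.0137 0.102 ]
sq [ 15  10  19  20 280] [532.3 186.5] [17.  19.2]
[ 0.6097 -0.0504  0.102 ]
obl [ 13   8  45  19 639] [522. 246.] [18. 44.]
[ 0.6081 -0.1138  0.102 ]
plate wr [[ 0.4548  0.0115  0.068 ]
 [ 0.4663  0.0113  0.068 ]
 [ 0.4551 -0.1076  0.068 ]
 [ 0.4665 -0.1078  0.068 ]]
depth z: key 0.1033 top 0.0904 plate nan xy key [ 0.6052 -0.1106  0.1042]
```

Emit:
carry_out:
  motion:
    - {"dp": [-0.05,-0.1,-1.2],"yaw": 0}
    - {"dp": [-0.05,-0.1,-2.4],"yaw": 0}
    - {"dp": [-0.05,-0.1,-3.4],"yaw": 0}
    - {"dp": [-0.05,-0.1,-4.2],"yaw": 0}
    - {"dp": [-0.05,-0.1,-4.5],"yaw": 0}
    - {"dp": [-0.05,-0.1,-4.5],"yaw": 0}
    - {"dp": [-0.05,-0.1,-4.5],"yaw": 0}
    - {"dp": [-0.05,-0.1,-4.5],"yaw": 0}

```text
time: 2.6
tcp_pos: [0.3991, -0.0499, 0.046]
tcp_rot: [2.241, 2.198, 0.002]
wrist_force: [-0.8, -0.4, -0.9]
opening: 0.006
```

Emit:
carry_out:
  motion:
    - {"dp": [0.2,0,0],"yaw": 0}
    - {"dp": [0.4,0,0],"yaw": 0}
    - {"dp": [0.6,0,0],"yaw": 0}
    - {"dp": [0.8,0,0],"yaw": 0}
    - {"dp": [0.95,0,0],"yaw": 0}
    - {"dp": [1.1,0,0],"yaw": 0}
    - {"dp": [1.25,0,0],"yaw": 0}
    - {"dp": [1.4,0,0],"yaw": 0}
    - {"dp": [1.4,0,0],"yaw": 0}

```text
time: 3.5
tcp_pos: [0.4545, -0.05, 0.0445]
tcp_rot: [2.244, 2.198, 0.001]
wrist_force: [-0.5, 0.6, -1.3]
opening: 0.008
```

Emit:
carry_out:
  motion:
    - {"dp": [0.1,0,0],"yaw": 0}
    - {"dp": [0.2,0,0],"yaw": 0}
    - {"dp": [0.3,0,0],"yaw": 0}
    - {"dp": [0.4,0,0],"yaw": 0}
    - {"dp": [0.5,-0.01,0],"yaw": 0}
    - {"dp": [0.6,-0.01,0],"yaw": 0}
    - {"dp": [0.7,-0.02,0],"yaw": 0}
    - {"dp": [0.8,-0.02,0],"yaw": 0}
    - {"dp": [0.9,-0.02,0],"yaw": 0}
    - {"dp": [1.0,-0.02,0],"yaw": 0}
    - {"dp": [1.1,-0.02,0],"yaw": 0}
    - {"dp": [1.2,-0.02,0],"yaw": 0}

```text
time: 4.7
tcp_pos: [0.5021, -0.0508, 0.0446]
tcp_rot: [-2.244, -2.198, 0.0]
wrist_force: [-2.3, -0.8, -0.9]
opening: 0.006
```

Emit:
carry_out:
  motion:
    - {"dp": [0.06,0,0],"yaw": 0}
    - {"dp": [0.12,0,0],"yaw": 0}
    - {"dp": [0.16,0,0],"yaw": 0}
    - {"dp": [0.2,0,0],"yaw": 0}
    - {"dp": [0.2,0,0],"yaw": 0}

```text
time: 5.2
tcp_pos: [0.5103, -0.0509, 0.0448]
tcp_rot: [2.244, 2.198, 0.001]
wrist_force: [-1.1, -0.3, -0.5]
opening: 0.008
```

```bash
python3 - <<'E'
from m import *
s=robot.observe(); print(s['tcp_pos'].round(4),s['wrist_force'].round(2))
p,d=robot.grab_frame('top'); c=cv2.resize(p[90:280,290:470],None,fx=3.2,fy=3.2,interpolation=cv2.INTER_CUBIC)
w,d=robot.grab_frame('wrist'); cv2.imwrite('pics/w2.png',w)
cv2.imwrite('pics/top2.png',c)
E
```

```text
[ 0.5103 -0.0509  0.0448] [-1.08 -0.28 -0.45]
```

View pics/w2.png

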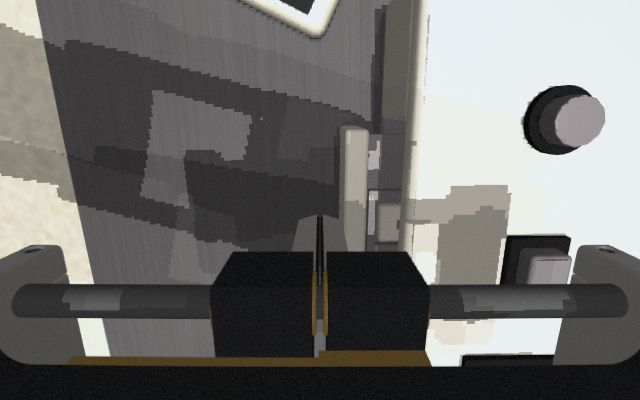

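The tray is moving. In the wrist view the plate is at x≈340–368 and the analyser wall at x≈410, so I'll keep going until it hits the stop.

Emit:
carry_out:
  motion:
    - {"dp": [0.05,0,0],"yaw": 0}
    - {"dp": [0.1,0,0],"yaw": 0}
    - {"dp": [0.15,0,0],"yaw": 0}
    - {"dp": [0.15,0,0],"yaw": 0}

```text
time: 5.7
tcp_pos: [0.5165, -0.0509, 0.0449]
tcp_rot: [2.244, 2.198, 0.001]
wrist_force: [-0.6, -1.8, 1.1]
opening: 0.005
```

Emit:
carry_out:
  motion:
    - {"dp": [0.05,0,0],"yaw": 0}
    - {"dp": [0.08,0,0],"yaw": 0}
    - {"dp": [0.08,0,0],"yaw": 0}

```text
time: 6.0
tcp_pos: [0.517, -0.0506, 0.0444]
tcp_rot: [-2.241, -2.196, 0.005]
wrist_force: [-6.4, -0.6, 4.8]
opening: 0.005
```

Emit:
carry_out:
  motion:
    - {"dp": [0.04,0,0],"yaw": 0}
    - {"dp": [0.06,0,0],"yaw": 0}
    - {"dp": [0.06,0,0],"yaw": 0}

```text
time: 6.3
tcp_pos: [0.5169, -0.0504, 0.044]
tcp_rot: [-2.238, -2.194, 0.01]
wrist_force: [-12.5, -1.0, 9.9]
opening: 0.004
```

That is a firm hard stop: the TCP hasn't moved while the force rose to 12.5 N. Now I'll back off and go up.

Emit:
carry_out:
  motion:
    - {"dp": [-0.1,0,0],"yaw": 0}
    - {"dp": [-0.4,0,0],"yaw": 0}
    - {"dp": [-0.9,0,0],"yaw": 0}
    - {"dp": [-1.5,0,0],"yaw": 0}
    - {"dp": [-1.6,0,0.8],"yaw": 0}
    - {"dp": [-1.6,0,2.0],"yaw": 0}
    - {"dp": [-1.6,0,3.2],"yaw": 0}
    - {"dp": [-1.6,0,4.4],"yaw": 0}
    - {"dp": [-1.6,0,5],"yaw": 0}
    - {"dp": [-1.6,0,5],"yaw": 0}
    - {"dp": [-1.6,0,5],"yaw": 0}

```text
time: 7.4
tcp_pos: [0.4574, -0.0507, 0.2445]
tcp_rot: [2.243, 2.198, 0.002]
wrist_force: [-0.4, 0.1, -0.0]
opening: 0.006
```

```bash
python3 - <<'E'
from m import *
s=robot.observe(); print(s['tcp_pos'].round(4),s['wrist_force'].round(2))
c=cam('wrist'); w,d=robot.grab_frame('wrist'); cv2.imwrite('pics/w3.png',w); np.save('pics/w3T.npy',c[2])
E
```

```text
[ 0.4574 -0.0507  0.2445] [-0.36  0.07 -0.  ]
```

View pics/w3.png

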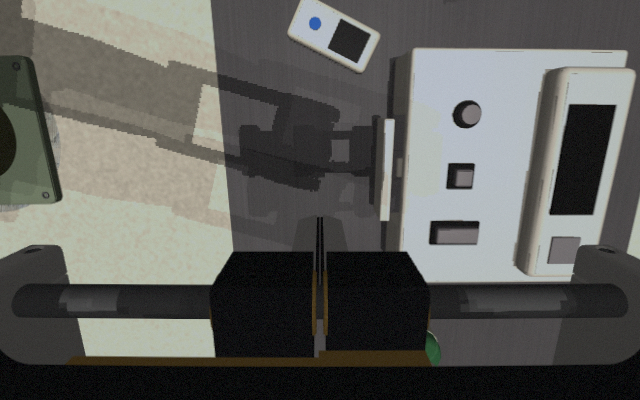

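The plate now sits close to the front wall, at x≈383–395, and the wall top edge is at 408. The oblong key is clear at (456,233). I'll measure the plate position and triangulate the key top from this view and the earlier one.

```bash
python3 - <<'E'
from m import *
K,k,_=cam('wrist'); c1=(K,k,np.load('pics/wrist1T.npy')); c3=(K,k,np.load('pics/w3T.npy')); ct=cam('top');cs=cam('scene')
w=cv2.imread('pics/w3.png'); g=cv2.cvtColor(w,cv2.COLOR_BGR2GRAY)
print(g[232,424:486:2]); print(g[215:250,456])
x0,y0,x1,y1=424,216,486,250
m=((g[y0:y1,x0:x1]>75)&(g[y0:y1,x0:x1]<170)).astype(np.uint8)
n,l,st,_=cv2.connectedComponentsWithStats(m,connectivity=4); i=1+np.argmax(st[1:,4]); r=cv2.minAreaRect(np.argwhere(l==i)[:,::-1].astype(np.float32)+np.float32([x0,y0])); print(st[i],r)
def tri(L):
    A=np.zeros((3,3));b=np.zeros(3)
    for c,uv in L:
        o,d=rays(c,uv); d=d[0]/np.linalg.norm(d[0]); M=np.eye(3)-np.outer(d,d); A+=M;b+=M@o
    return np.linalg.solve(A,b)
views=[(c1,(522,246)),(c3,r[0]),(ct,(399.2,175.5)),(cs,(270.0,249))]
for v in views: print(onplane(v[0],v[1],.102)[0].round(4))
print('tri w13top',tri(views[:3]).round(4),'tri all',tri(views).round(4))
print('plate',onplane(c3,[[383,120],[376,218]],.068).round(4), onplane(c3,[[396,120],[389,218]],.068).round(4))
print(g[150,365:415:2],g[200,365:415:2])
E
```

```text
[188 187 177  44  21  24  43  95 120 120 117 119 118 123 121 120 119 117
 120 117 118 117 117 116 113 115 114 128 185 188 190]
[188 187 190 188 174 117  35  20  29  21  24  32  41  60  90 111 119 119
 121 119 117 118 115 116 113 115 115 109  78  98 163 187 187 189 187]
[  5   4  51  26 763] ((454.0, 232.5), (49.99999237060547, 24.999996185302734), 0.0)
[ 0.6081 -0.1138  0.102 ]
[ 0.6034 -0.112   0.102 ]
[ 0.6093 -0.1176  0.102 ]
[ 0.6122 -0.1172  0.102 ]
tri w13top [ 0.6104 -0.1172  0.094 ] tri all [ 0.6096 -0.1166  0.0958]
plate [[ 0.5289  0.0086  0.068 ]
 [ 0.5238 -0.1054  0.068 ]] [[ 0.5433  0.0084  0.068 ]
 [ 0.5393 -0.1057  0.068 ]]
[ 43  41  41  32  31  34  62  62  64  96 174 189 186 186  82  42  45  47
  44  58  94 159 182 189 188] [ 67  72  39  40  38  66  65  65 149 174 173 179 175  59  62  52  50  54
  70 142 176 186 186 189 188]
```

Emit:
carry_out:
  motion:
    - {"dp": [1.0,-0.5,0],"yaw": 0}
    - {"dp": [2.0,-1.0,0],"yaw": 0}
    - {"dp": [3.0,-1.4,0],"yaw": 0}
    - {"dp": [3.79,-1.62,-0.4],"yaw": 0}
    - {"dp": [3.79,-1.62,-1.4],"yaw": 0}
    - {"dp": [3.79,-1.62,-2.4],"yaw": 0}
    - {"dp": [3.79,-1.62,-2.9],"yaw": 0}
    - {"dp": [3.79,-1.62,-2.9],"yaw": 0}
    - {"dp": [3.79,-1.62,-2.9],"yaw": 0}

```text
time: 8.35
tcp_pos: [0.6078, -0.1151, 0.1267]
tcp_rot: [-2.242, -2.196, 0.002]
wrist_force: [0.3, 0.4, -0.1]
opening: 0.004
```

```bash
python3 - <<'E'
from m import *
s=robot.observe(); print(s['tcp_pos'].round(4),s['wrist_force'].round(2))
w,d=robot.grab_frame('wrist'); t,d=robot.grab_frame('scene')
cv2.imwrite('pics/w4.png',np.hstack([w[180:400,200:460], cv2.resize(t[160:340,200:400],None,fx=2.5,fy=2.5,interpolation=cv2.INTER_CUBIC)[:220*2,:][::1][:220]]) if 0 else cv2.resize(t[160:340,180:400],None,fx=3.5,fy=3.2,interpolation=cv2.INTER_CUBIC))
E
```

```text
[ 0.6078 -0.1151  0.1267] [ 0.3   0.43 -0.12]
```

View pics/w4.png

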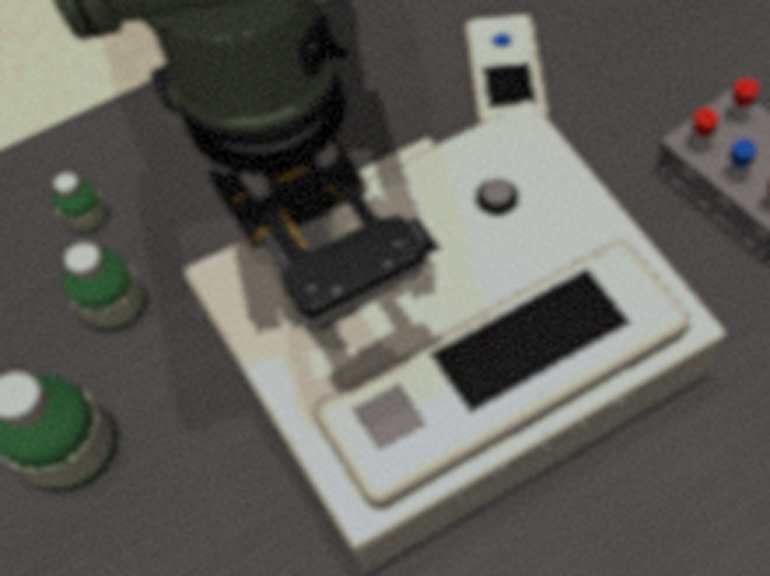

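The gripper hangs over the oblong key, hidden behind it at about (350,270) in the crop. The round key at (495,195) is clear. Next is a slow descent with force checks.

Emit:
carry_out:
  motion:
    - {"dp": [0,0,-0.2],"yaw": 0}
    - {"dp": [0,0,-0.4],"yaw": 0}
    - {"dp": [0,0,-0.5],"yaw": 0}
    - {"dp": [0,0,-0.55],"yaw": 0}
    - {"dp": [0,0,-0.55],"yaw": 0}

```text
time: 8.95
tcp_pos: [0.6087, -0.1155, 0.1061]
tcp_rot: [-2.244, -2.198, 0.001]
wrist_force: [-0.0, -0.7, 0.7]
opening: 0.007
```

Emit:
carry_out:
  motion:
    - {"dp": [0,0,-0.025],"yaw": 0}
    - {"dp": [0,0,-0.05],"yaw": 0}
    - {"dp": [0,0,-0.05],"yaw": 0}

```text
time: 9.25
tcp_pos: [0.609, -0.1155, 0.1046]
tcp_rot: [2.244, 2.198, 0.0]
wrist_force: [0.0, 0.1, -0.3]
opening: 0.003
```

Emit:
carry_out:
  motion:
    - {"dp": [0,0,-0.025],"yaw": 0}
    - {"dp": [0,0,-0.05],"yaw": 0}
    - {"dp": [0,0,-0.05],"yaw": 0}

```text
time: 9.55
tcp_pos: [0.6092, -0.1156, 0.1028]
tcp_rot: [2.244, 2.198, 0.0]
wrist_force: [-0.2, -0.5, 1.6]
opening: 0.004
```

Emit:
carry_out:
  motion:
    - {"dp": [0,0,-0.025],"yaw": 0}
    - {"dp": [0,0,-0.05],"yaw": 0}
    - {"dp": [0,0,-0.05],"yaw": 0}

```text
time: 9.85
tcp_pos: [0.6092, -0.1156, 0.1008]
tcp_rot: [2.244, 2.198, 0.0]
wrist_force: [-0.2, -0.1, 2.2]
opening: 0.007
```

Emit:
carry_out:
  motion:
    - {"dp": [0,0,-0.025],"yaw": 0}
    - {"dp": [0,0,-0.05],"yaw": 0}
    - {"dp": [0,0,-0.05],"yaw": 0}

```text
time: 10.15
tcp_pos: [0.6092, -0.1156, 0.0988]
tcp_rot: [2.244, 2.198, 0.0]
wrist_force: [-0.1, 0.5, 4.3]
opening: 0.001
```

Emit:
carry_out:
  motion:
    - {"dp": [0,0,-0.025],"yaw": 0}
    - {"dp": [0,0,-0.04],"yaw": 0}
    - {"dp": [0,0,-0.04],"yaw": 0}

```text
time: 10.45
tcp_pos: [0.6092, -0.1156, 0.0982]
tcp_rot: [2.244, 2.198, 0.0]
wrist_force: [-2.2, 0.9, 8.4]
opening: 0.006
```

The key has bottomed: it moved only 0.6 mm for a 1.6 mm command, and the force rose to 8 N. I'll release and withdraw.

Emit:
carry_out:
  motion:
    - {"dp": [0,0,0.05],"yaw": 0}
    - {"dp": [0,0,0.12],"yaw": 0}
    - {"dp": [0,0,0.25],"yaw": 0}
    - {"dp": [0,0,0.6],"yaw": 0}
    - {"dp": [0,0,1.4],"yaw": 0}
    - {"dp": [0,0,2.4],"yaw": 0}
    - {"dp": [0,0,3.4],"yaw": 0}
    - {"dp": [-0.8,0.3,3.7],"yaw": 0}
    - {"dp": [-1.8,0.8,3.7],"yaw": 0}
    - {"dp": [-2.8,1.3,3.7],"yaw": 0}
    - {"dp": [-3.8,1.6,3.7],"yaw": 0}
    - {"dp": [-3.8,1.6,3.7],"yaw": 0}

```text
time: 11.65
tcp_pos: [0.4518, -0.0494, 0.2441]
tcp_rot: [-2.24, -2.197, 0.003]
wrist_force: [0.5, -0.7, -0.5]
opening: 0.006
```

```bash
python3 - <<'E'
from m import *
s=robot.observe(); print(s['tcp_pos'].round(4),s['wrist_force'].round(2))
w,_=robot.grab_frame('wrist'); t,_=robot.grab_frame('scene'); cv2.imwrite('pics/w5.png',w)
cv2.imwrite('pics/s5.png',cv2.resize(t[150:320,170:430],None,fx=3,fy=3,interpolation=cv2.INTER_CUBIC))
s0=cv2.imread('pics/scene0.png'); d=cv2.absdiff(t,s0).max(2)
for n,(x0,y0,x1,y1) in dict(bottle=(195,233,222,264),rack=(366,182,424,240),meter=(310,162,338,200)).items(): print(n,np.percentile(d[y0:y1,x0:x1],[50,90,99]))
E
```

```text
[ 0.4518 -0.0494  0.2441] [ 0.52 -0.74 -0.5 ]
bottle [ 5.  9. 11.]
rack [ 5.  9. 12.]
meter [ 7. 10. 14.]
```

View pics/w5.png

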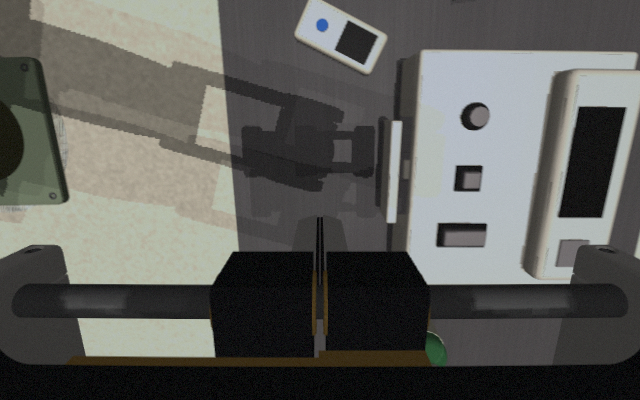

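View pics/s5.png

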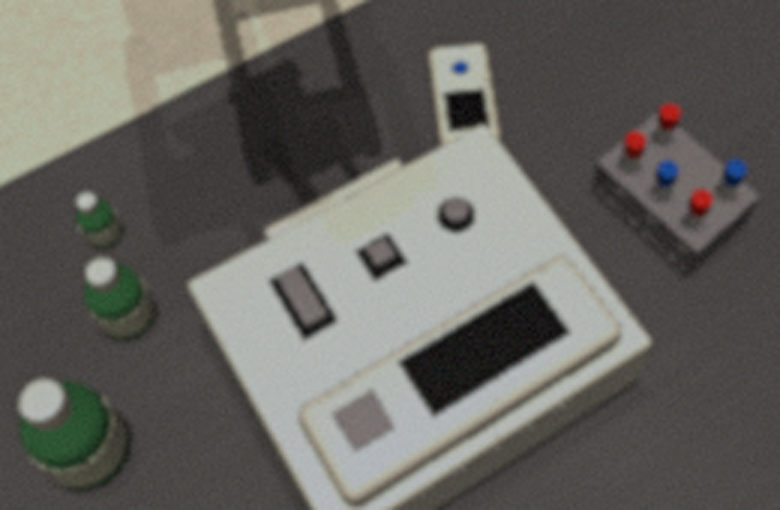

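The tray is home, the key is back up and the neighbouring objects are unchanged from the first picture. Signing off.

```bash
python3 -c "
from station import robot; print(robot.sign_off())"
```

```text
the job is handed in; nothing more can be done
None
```

I pushed the tray fully in, then pressed the oblong start key once, let it come up and withdrew. The job was handed in at about 12 s on the robot's clock.

- **Tray:** It reached its hard stop. The TCP stayed put while the force rose to about 12.5 N, and the plate measured 73–75 mm further in than at the start.
- **Start key:** I pressed it about 5 mm until it bottomed, with about 8 N at the end. That is above the 4 N needed for full travel. In the last pictures it looks up again.
- **Surroundings:** Bottle, meter and tube rack differ from the first picture only by image noise. The fingers never went near the round and square keys.
- **Limits of the checks:**
  - The cassette is now mostly hidden inside the analyser, so I could not confirm directly that it is still lying in the tray. It moved in with the tray without any sign of trouble.
  - Triangulating the key height gave 94–96 mm instead of the stated 102 mm, because the key outlines were poor. I relied on contact force instead: the key was first felt at about 103 mm.

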